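# Find the coin case whose lid still holds

## Robot

A 6-joint arm with a two-finger parallel gripper is mounted at the origin on the work surface. World frame = base frame: x ahead of the robot, y to its left, z up, the work surface at z = 0. Lengths are in mm, angles in rad, forces in N, time in s.
With the tool pointing down it reaches from about 350 to 725 mm from the base axis. Payload 6 kg.
Tool frame: the origin (TCP) lies midway between the tips of the shut fingers; the grasp point (between the pads) lies 19 mm behind it; y points along the fingers, x is the direction in which the jaws open and shut, and the axes are right-handed (so a half turn about y gives the same grasp; the last joint's range is limited). The gripper opens to 85 mm and grips with 20 to 120 N. Pads are 22 mm wide; open, the fingers measure 114 mm over their backs; the gripper's body (76 mm by 85 mm) begins 54 mm behind the grasp point. The pads swing forward as they close: fully open they stand 13 mm farther back than shut.
Start: joints at [1.497, 0.04, 0.085, 0, -1.615, -0.334], TCP at [237.927, 550.785, 231.261] pointing down, gripper open.
Joint ranges: [-2.56, 2.56], [-1.29, 2.01], [-1.08, 1.49], [-3.29, 1.98], [-2.81, -0.18], [-2.99, 2.99]. Speed limits (rad/s): [2.57, 2.57, 3.01, 3.14, 3.14, 3.14].

## Interface

Orientations are given as a 3x3 rotation matrix whose columns are the frame's x, y, z axes.
In Python, from bench import manip, vision gives the robot as it stands. The module is installed in compiled form; this text tells all that it offers.
- The arm moves only by the tool move_arm, never from a script. Its argument "commands" is a list of rows, each a list of 2 entries, a list of its own where there are three numbers: the shift along the tool's x, y, z in mm, then the turn about the tool's y in rad. A call has 1 to 8 rows; each row shifts and turns the commanded pose from where the row before left it, along the tool's axes as they then stand; what a row does not reach is not made up. A row lasts 1/10 s, in which the tool goes at most 50 mm and 8.59 degrees, less where a joint would pass 70% of its speed; a pose out of reach is approached as far as the arm can. A call with a gripper value outside its range is refused whole. "gripper" is the finger opening in mm, from 0 to 85.4, set as the call begins (left out, the last holds). The fingers move at their own pace and stop on an object; the grip force is fixed at half the most. Time passes only in rows, so rows that do not move let the fingers close. It gives the time, the measured TCP pose, the force and the opening at its end, in the units of the state.
- manip.read_state(): the state, without advancing time (a new reading comes with each control period).
- vision.get_image(name): name is "scene" or "top" or "wrist"; returns the picture (384x512x3 uint8, red, green, blue); there is no depth.
- vision.calibration(name): a dict with "mtx" (3x3 intrinsics, pixels), "k1" (the pictures are not rectified: a ray, as slopes to the right and down, at radius r is drawn at 1 + k1 r^2 times it, then the intrinsics apply), "origin" and "attitude" of the camera in the world; the wrist camera has in their place "tool_from_camera" (4x4, takes a point from camera to tool coordinates, whose origin is the TCP and whose axes are the tool frame's). Camera axes: x right, y down, z forward; pixel columns grow to the right and rows downward; lengths in mm; the calibration is good to about 2 mm. A picture is of the moment at which its call begins: read the wrist's pose just before it. calibration takes no time and is no camera call.
- manip.close_job(): hands the job in, once; it reports no verdict.
The state is a dict: "clock": time; "qpos": joint angles; "joint_velocities": joint speeds; "tau": joint torques, N m; "ee_pos": TCP position; "ee_rot": TCP orientation; "ft_force": force on the tool from outside, world axes, zero at the start; "torque": the same for the moment, N m; "finger_gap": opening from 0.0 (shut) to 1.0 (fully open).
Only numpy, scipy, OpenCV 4.12 (cv2) and the standard library are available. Lean on these libraries where they do the work, as an engineer would, in place of code of your own. Each camera call takes 0.05 s, during which the arm holds its last target.

## Task

One of the two coin cases has a worn hinge: find the one whose lid holds by lifting a lid by its black pull to about 45 degrees and letting go - a worn lid sinks shut by itself. When a lid stays up, confirm it by pressing down lightly with the closed fingers on the steel bar along its front edge for about a second, with about 5 N (at least 3, never more than 7) (do not press or lift at the bar otherwise). Leave that lid standing at about 45 degrees and the other case shut, without shifting the other things on the desk.

Things in the scene. Friction and masses are not known exactly. Their poses are not given: they have to be found in the camera images.
- case_a: One of two alike dark-wood coin cases, 170 (x) by 180 (y) by 60 mm tall without its lid, fixed to the desk; which one has the worn hinge is not known beforehand. Origin: centre of its underside, on the desk; its -x side is the front (towards the robot), +x the hinge side, z up.
- lid_a (a joint): Angle of the lid of case_a (rad): 0 shut, 0.785 is 45 degrees, stop at 1.8. The lid is a 10 mm board, 170 by 180 mm, about 0.35 kg with its fittings. A sound hinge is stiff (moving it takes about 12 to 16 N at the pull, and the lid stays where it is left); on a worn one the lid feels light and sinks shut by itself in roughly 2 s.
- hinge_a (a point): Middle of the hinge axis of case_a, level with the case's rim, 60 mm above the desk, 85 mm behind the case's centre. The axis lies along the case's y; the lid's front rises as it opens. Turns with the lid.
- pull_a (a point): Point to grip on the pull of case_a: an upright black tab on the lid, 24 mm wide (along the hinge axis), 18 mm thick, 42 mm tall; this point is 12 mm below its top, 30 mm above the lid's top face, 140 mm from the hinge axis along the lid and 40 mm above the axis with the lid shut. Turns with the lid; its y lies along the hinge axis.
- bar_a (a point): Round steel bar along the front edge of the lid of case_a, 14 mm in diameter, 170 mm long along its y (the hinge axis). This point: middle of its axis, 172 mm from the hinge axis along the lid, 6 mm above the axis with the lid shut. Turns with the lid. On a sound lid standing half open it is firm (the lid does not turn) until pressed with more than about 10 N, then the hinge slips.
- case_b: One of two alike dark-wood coin cases, 170 (x) by 180 (y) by 60 mm tall without its lid, fixed to the desk; which one has the worn hinge is not known beforehand. Origin: centre of its underside, on the desk; its -x side is the front (towards the robot), +x the hinge side, z up.
- lid_b (a joint): Angle of the lid of case_b (rad): 0 shut, 0.785 is 45 degrees, stop at 1.8. The lid is a 10 mm board, 170 by 180 mm, about 0.35 kg with its fittings. A sound hinge is stiff (moving it takes about 12 to 16 N at the pull, and the lid stays where it is left); on a worn one the lid feels light and sinks shut by itself in roughly 2 s.
- hinge_b (a point): Middle of the hinge axis of case_b, level with the case's rim, 60 mm above the desk, 85 mm behind the case's centre. The axis lies along the case's y; the lid's front rises as it opens. Turns with the lid.
- pull_b (a point): Point to grip on the pull of case_b: an upright black tab on the lid, 24 mm wide (along the hinge axis), 18 mm thick, 42 mm tall; this point is 12 mm below its top, 30 mm above the lid's top face, 140 mm from the hinge axis along the lid and 40 mm above the axis with the lid shut. Turns with the lid; its y lies along the hinge axis.
- bar_b (a point): Round steel bar along the front edge of the lid of case_b, 14 mm in diameter, 170 mm long along its y (the hinge axis). This point: middle of its axis, 172 mm from the hinge axis along the lid, 6 mm above the axis with the lid shut. Turns with the lid. On a sound lid standing half open it is firm (the lid does not turn) until pressed with more than about 10 N, then the hinge slips.
- magnifier: White hand magnifier lying on the desk, ring 80 mm across, whole length 178 mm, 12 mm thick; origin under the middle of its ring. Leave alone.
- slab: Clear coin holder lying flat, 85 by 60 by 8 mm; origin under its centre. Leave alone.
- loupe: Small black loupe ring standing on the desk, 34 mm across, 30 mm tall; origin under its centre. Leave alone.

How it is judged:
By the outcome, as a careful person would: the job done as asked, in the order asked, and still so for the second after the job is handed in, with the robot touching nothing.
It also fails if it takes over 64 s, if anything falls off the work surface, if the arm or the gripper's body presses on something with over 40 N, if the wrist force passes 120 N, or if a joint passes its speed limit or range.

## Working session

There is one attempt and no reset: what is moved stays moved. The work goes in short steps, Python scripts to look and compute and a tool call to move; the robot and the scene stay as the last step left them, time stands still between calls to the robot, and variables do not carry over. Pictures are saved under pics/ and viewed, and the job is handed in when it is done.

Besides the shell and the picture viewer there is one more tool, called after "Call:" as a command line: name --argument value ..., lists and objects as JSON in quotes. move_arm: Moves the arm, as the interface text tells. Its arguments: {"type":"object","properties":{"commands":{"type":"array"},"gripper":{"type":"number"}},"required":["commands"]}

```bash
mkdir -p pics
python3 - <<'E'
from bench import manip, vision
import cv2
s=manip.read_state(); print(s)
for n in ["scene","top"]:
    im=vision.get_image(n); cv2.imwrite(f"pics/{n}0.png",im[:,:,::-1]); print(n,vision.calibration(n))
print(vision.calibration("wrist"))
E
```

```text
{'clock': 0.0, 'qpos': array([ 1.49668302e+00,  4.08406908e-02,  8.37968105e-02, -4.76845950e-04,
       -1.61552151e+00, -3.33725599e-01]), 'joint_velocities': array([-1.20524350e-03, -2.56595687e-04,  1.56266699e-03,  4.91674352e-04,
       -8.62238517e-05,  5.18588448e-04]), 'tau': array([ 6.03902045e-04, -3.68205678e+01,  3.47407508e+01,  6.93223804e+00,
       -5.44193972e-03,  1.47626359e-06]), 'ee_pos': array([237.75067722, 550.51639299, 230.25222635]), 'ee_rot': array([[-3.96606672e-01, -6.06052642e-04,  9.17988442e-01],
       [-9.17986823e-01, -1.72893570e-03, -3.96607114e-01],
       [ 1.82750778e-03, -9.99998322e-01,  1.29359094e-04]]), 'ft_force': array([ 0.33829282,  1.1336621 , -0.01190438]), 'torque': array([ 0.01900738, -0.0038281 ,  0.00030729]), 'finger_gap': 1.001853752940256}
scene {'mtx': array([[391.00425533,   0.        , 256.51857366],
       [  0.        , 391.00425533, 186.52010795],
       [  0.        ,   0.        ,   1.        ]]), 'k1': -0.05314280088754088, 'origin': array([1347.80547169,  274.39177497,  828.87505067]), 'attitude': array([[-0.34110898
[... 396 characters left out ...]
: array([[ 0.01343006, -0.9833731 ,  0.18109936],
       [-0.99977666, -0.01616182, -0.01361709],
       [ 0.01631757, -0.18087604, -0.98337053]])}
{'mtx': array([[311.65990213,   0.        , 255.95615399],
       [  0.        , 311.65990213, 191.8004632 ],
       [  0.        ,   0.        ,   1.        ]]), 'k1': -0.08093357873805784, 'tool_from_camera': array([[ 9.99999955e-01, -2.17010376e-04, -2.06050286e-04,
        -5.09432051e-01],
       [ 1.23704179e-04, -3.27194106e-01,  9.44957143e-01,
        -1.43056095e+02],
       [-2.72483944e-04, -9.44957126e-01, -3.27194065e-01,
         8.50400076e+01],
       [ 0.00000000e+00,  0.00000000e+00,  0.00000000e+00,
         1.00000000e+00]])}
```

View pics/scene0.png

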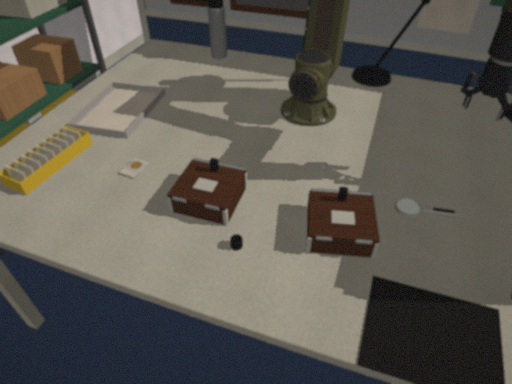

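View pics/top0.png

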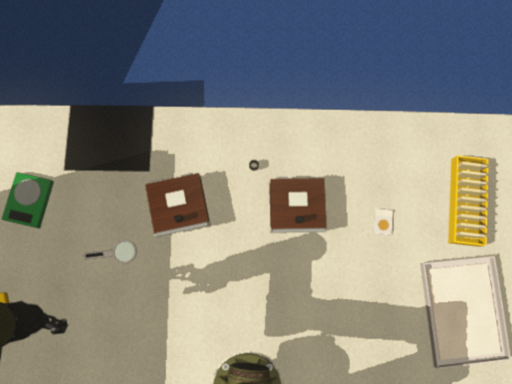

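The scene view shows two cases, with pulls at about (214,165) and (342,193). In the top view the lids are at about (177,203) and (298,204), with the bars on the lower, robot side. I'll measure next.

```bash
cat > h.py <<'E'
import numpy as np, cv2
from bench import manip, vision
def ray(n,uv):
    c=vision.calibration(n); K=c['mtx']
    uv=np.atleast_2d(np.float64(uv))
    d=np.c_[(uv[:,0]-K[0,2])/K[0,0],(uv[:,1]-K[1,2])/K[1,1]]
    u=d.copy()
    for _ in range(20): u=d/(1+c['k1']*(u**2).sum(1,keepdims=True))
    d=np.c_[u,np.ones(len(u))]@c['attitude'].T
    return c['origin'],d
def plane(n,uv,z):
    o,d=ray(n,uv); return o+d*((z-o[2])/d[:,2])[:,None]
def tri(uvA,uvB,a='top',b='scene'):
    o1,d1=ray(a,uvA);o2,d2=ray(b,uvB);d1=d1[0];d2=d2[0]
    t=np.linalg.lstsq(np.c_[d1,-d2],o2-o1,rcond=None)[0]
    p,q=o1+t[0]*d1,o2+t[1]*d2
    return (p+q)/2,np.linalg.norm(p-q)
E
python3 - <<'E'
from h import *
im=cv2.imread('pics/top0.png'); hsv=cv2.cvtColor(im,cv2.COLOR_BGR2HSV)
b,g,r=[im[:,:,i].astype(int) for i in range(3)]
m=((r>g*1.35)&(r>30)&(b<g*1.3)).astype(np.uint8); m[:150]=0
n,l,st,ce=cv2.connectedComponentsWithStats(m)
for i in range(1,n):
    if st[i,4]>600:
        pts=np.argwhere(l==i)[:,::-1]
        hull=cv2.convexHull(pts.astype(np.int32)).reshape(-1,2)
        P=plane('top',hull,70)[:,:2].astype(np.float32)
        R=cv2.minAreaRect(P); print(st[i],R, cv2.boxPoints(R).round(0).tolist())
c=im[160:250,135:340]; cv2.imwrite('pics/topz.png',cv2.resize(c,None,fx=3.9,fy=3.9,interpolation=cv2.INTER_CUBIC))
s=cv2.imread('pics/scene0.png')[145:265,160:390]; cv2.imwrite('pics/scz.png',cv2.resize(s,None,fx=3.4,fy=3.4,interpolation=cv2.INTER_CUBIC))
E
```

```text
[ 146  174   62   59 2300] ((593.3414916992188, 238.94717407226562), (162.89749145507812, 178.3948974609375), 13.015215873718262) [[494.0, 308.0], [534.0, 134.0], [693.0, 170.0], [653.0, 344.0]]
[ 270  179   56   50 2269] ((597.6605224609375, -156.568359375), (161.9290008544922, 178.07546997070312), 1.9103492498397827) [[514.0, -70.0], [520.0, -248.0], [682.0, -243.0], [676.0, -65.0]]
```

View pics/topz.png

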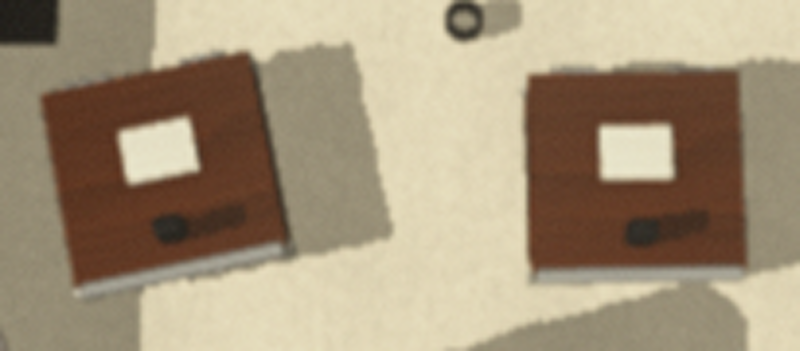

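View pics/scz.png

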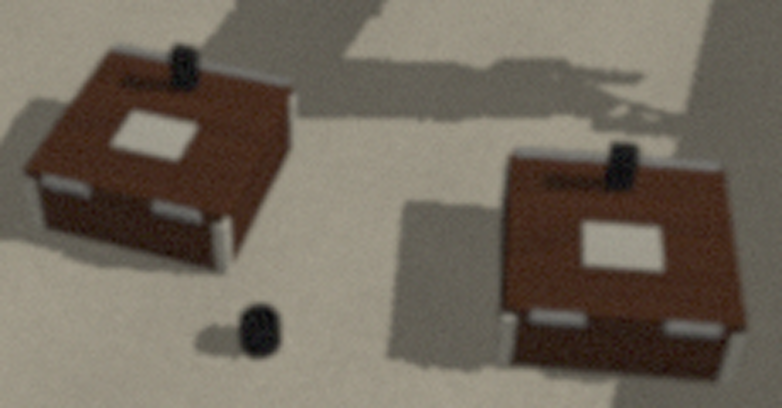

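Run:
```python
from h import *
tz=lambda p:np.array(p)/3.9+[135,160]-.4
sz=lambda p:np.array(p)/3.4+[160,145]-.4
print("top pull @112", plane('top',[tz((168,229)),tz((642,232))],110).round(1))
print("bars @66",plane('top',[tz((78,292)),tz((284,249)),tz((533,275)),tz((745,273))],68).round(1))
# pull top centre in both views
print(tri(tz((168,229)),sz((621,152))))
print(tri(tz((642,232)),sz((184,54))))
# back hinge edge
print(plane('top',[tz((40,95)),tz((250,53)),tz((527,74)),tz((738,70))],70).round(1))
for i in range(3): print(manip.read_state()['ft_force'])
```

```text
top pull @112 [[ 535.3  225.7  110. ]
 [ 538.9 -157.7  110. ]]
bars @66 [[ 487.   304.7   68. ]
 [ 525.7  135.3   68. ]
 [ 507.2  -71.6   68. ]
 [ 511.4 -248.2   68. ]]
(array([536.12808762, 225.445095  , 104.88776816]), np.float64(2.150999420742809))
(array([ 539.54262555, -158.20181672,  105.11577162]), np.float64(0.1613621344645389))
[[ 652.5  345.3   70. ]
 [ 691.6  169.4   70. ]
 [ 677.4  -65.2   70. ]
 [ 684.  -244.3   70. ]]
[-0.51210723 -0.42695584 -0.14810304]
[-0.51210723 -0.42695584 -0.14810304]
[-0.51210723 -0.42695584 -0.14810304]
```

Call:
move_arm --commands '[[[0,0,0],-0.126],[[0,0,0],-0.126],[[0,0,0],-0.126],[[0,0,0],-0.126],[[0,0,0],-0.127],[[16,0,9],0],[[30,0,17],0],[[32,0,18],0]]'

```text
clock: 0.9
ee_pos: [298.6, 483.3, 230.6]
ee_rot: [[0.221, -0.0, 0.975], [-0.975, -0.001, 0.221], [0.001, -1.0, -0.001]]
ft_force: [0.3, -0.4, 0.0]
finger_gap: 1.004
```

Call:
move_arm --commands '[[[40,0,23],0],[[40,0,23],0],[[40,0,23],0],[[40,0,23],0],[[40,0,23],0],[[40,0,23],0],[[40,0,22],0],[[25,0,15],0]]'

```text
clock: 1.7
ee_pos: [537.6, 222.5, 231.1]
ee_rot: [[0.217, -0.0, 0.976], [-0.976, -0.001, 0.217], [0.001, -1.0, -0.0]]
ft_force: [0.1, 0.2, -0.5]
finger_gap: 1.006
```

```bash
cat >> h.py <<'E'
def wray(s,uv):
    c=vision.calibration('wrist');K=c['mtx'];T=c['tool_from_camera']
    uv=np.atleast_2d(np.float64(uv)); d=np.c_[(uv[:,0]-K[0,2])/K[0,0],(uv[:,1]-K[1,2])/K[1,1]];u=d.copy()
    for _ in range(20): u=d/(1+c['k1']*(u**2).sum(1,keepdims=True))
    R=s['ee_rot']; d=np.c_[u,np.ones(len(u))]@(R@T[:3,:3]).T
    return s['ee_pos']+R@T[:3,3],d
def wplane(s,uv,z):
    o,d=wray(s,uv); return o+d*((z-o[2])/d[:,2])[:,None]
def proj(s,P):
    c=vision.calibration('wrist');K=c['mtx'];T=c['tool_from_camera'];R=s['ee_rot']
    p=(R.T@(np.array(P)-s['ee_pos'])); p=T[:3,:3].T@(p-T[:3,3]); u=p[:2]/p[2]; u=u*(1+c['k1']*(u@u))
    return K[:2,:2]@u+K[:2,2]
def shot(n,f):
    s=manip.read_state(); im=vision.get_image(n); cv2.imwrite(f'pics/{f}.png',im[:,:,::-1]); return s,im
E
python3 - <<'E'
from h import *
s,im=shot('wrist','w1'); print(s['ee_pos'],s['clock']); print(proj(s,[536,225.5,112]))
E
```

```text
[537.63970526 222.49363669 231.10427104] 1.7
[252.29971601 186.86595769]
```

View pics/w1.png

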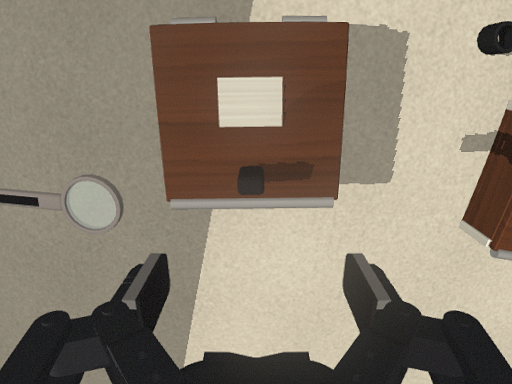

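The wrist view shows the lid squarely ahead of the tool. The pull is at about (250,181), the bar runs from (170,205) to (334,202), and the hinge edge is at row ~25.

Run:
```python
from h import *
s=manip.read_state(); im=cv2.imread('pics/w1.png')
print("bar ends",wplane(s,[(170,204),(334,202)],66).round(1))
B=wplane(s,[(151,26),(348,23)],70); print("back",B.round(1),B.mean(0),np.linalg.norm(B[0]-B[1]))
print("tab corners @112",wplane(s,[(238,167),(263,167),(238,195),(264,194)],112).round(1))
cv2.imwrite('pics/w1z.png',cv2.resize(im[150:215,200:310],None,fx=7,fy=7,interpolation=cv2.INTER_CUBIC))
```

```text
bar ends [[485.2 302.1  66. ]
 [524.9 132.1  66. ]]
back [[653.1 341.6  70. ]
 [693.2 169.9  70. ]] [673.14821463 255.7686074   70.        ] 176.33313686582227
tab corners @112 [[552.7 239.2 112. ]
 [557.4 218.1 112. ]
 [527.5 234.1 112. ]
 [533.4 211.7 112. ]]
```

View pics/w1z.png

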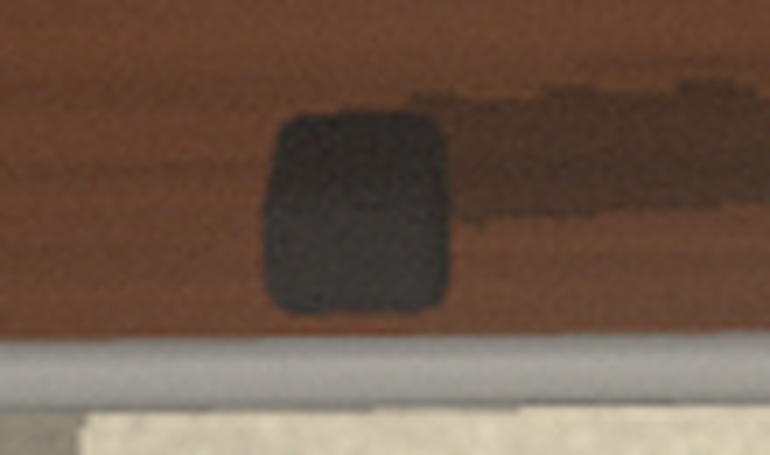

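The tab top's centre, at about (251,187), agrees with my estimate to 1 px. Next I'll descend and grip.

Call:
move_arm --commands '[[[-2,15,-0.4],-0.006],[[-1.8,25,-0.4],0],[[0,30,0],0],[[0,30,0],0],[[0,25,0],0],[[0,15,0],0],[[0,10,0],0],[[0,0,0],0]]' --gripper 60

```text
clock: 2.55
ee_pos: [533.9, 229.1, 80.1]
ee_rot: [[0.227, -0.002, 0.974], [-0.974, -0.001, 0.227], [0.001, -1.0, -0.002]]
ft_force: [0.4, -0.7, 0.1]
finger_gap: 0.705
```

Call:
move_arm --commands '[[[0,0,0],0],[[0,0,0],0],[[0,0,0],0],[[0,0,0],0],[[0,0,0],0],[[0,0,0],0],[[0,0,0],0],[[0,0,0],0]]' --gripper 15

```text
clock: 3.35
ee_pos: [535.8, 227.2, 83.3]
ee_rot: [[0.226, 0.002, 0.974], [-0.974, -0.003, 0.226], [0.003, -1.0, 0.002]]
ft_force: [1.6, -7.9, 2.2]
finger_gap: 0.269
```

Run:
```python
import numpy as np
th=np.radians(np.linspace(0,45,19)); z=140-(140*np.cos(th)-40*np.sin(th)); u=140*np.sin(th)+40*np.cos(th)-40
print(np.c_[np.degrees(th)[1:],-np.diff(u),np.diff(z)].round(1).tolist())
```

```text
[[2.5, -6.1, 1.9], [5.0, -6.0, 2.1], [7.5, -5.9, 2.4], [10.0, -5.8, 2.7], [12.5, -5.7, 2.9], [15.0, -5.5, 3.1], [17.5, -5.4, 3.4], [20.0, -5.2, 3.6], [22.5, -5.1, 3.8], [25.0, -4.9, 4.1], [27.5, -4.7, 4.3], [30.0, -4.5, 4.5], [32.5, -4.3, 4.7], [35.0, -4.1, 4.8], [37.5, -3.9, 5.0], [40.0, -3.7, 5.2], [42.5, -3.4, 5.3], [45.0, -3.2, 5.5]]
```

Call:
move_arm --commands '[[[1,0,0],0],[[0.8,0,0],0],[[0,-3,1],0],[[0,-6,1.9],0],[[0,0,0],0]]'

```text
clock: 3.85
ee_pos: [536.7, 227.3, 86.8]
ee_rot: [[0.226, -0.005, 0.974], [-0.974, -0.002, 0.226], [0.001, -1.0, -0.005]]
ft_force: [5.3, -2.2, -10.5]
finger_gap: 0.267
```

Call:
move_arm --commands '[[[0,-6,2.1],0],[[0,-5.9,2.4],0],[[0,-5.8,2.7],0],[[0,-5.7,2.9],0]]'

```text
clock: 4.25
ee_pos: [545.0, 229.3, 108.6]
ee_rot: [[0.226, -0.01, 0.974], [-0.974, -0.004, 0.226], [0.002, -1.0, -0.01]]
ft_force: [1.1, -3.6, -19.7]
finger_gap: 0.271
```

Call:
move_arm --commands '[[[0,-5.5,3.1],0],[[0,-5.4,3.4],0],[[0,-5.2,3.6],0],[[0,-5.1,3.8],0],[[0,-4.9,4.1],0],[[0,-4.7,4.3],0],[[0,0,0],0]]'

```text
clock: 4.95
ee_pos: [569.3, 235.0, 144.2]
ee_rot: [[0.227, -0.002, 0.974], [-0.974, -0.001, 0.227], [0.001, -1.0, -0.002]]
ft_force: [0.8, -4.8, -19.0]
finger_gap: 0.267
```

Call:
move_arm --commands '[[[0,-4.5,4.5],0],[[0,-4.3,4.7],0],[[0,-4.1,4.8],0],[[0,-3.9,5],0],[[0,-3.7,5.2],0],[[0,-3.4,5.3],0],[[0,-3.2,5.5],0],[[0,0,0],0]]'

```text
clock: 5.75
ee_pos: [602.6, 242.8, 170.8]
ee_rot: [[0.227, -0.004, 0.974], [-0.974, -0.002, 0.227], [0.001, -1.0, -0.005]]
ft_force: [-3.8, -6.1, -18.3]
finger_gap: 0.264
```

Call:
move_arm --commands '[[[0,0,0],0],[[0,0,0],0],[[0,0,0],0],[[0,0,0],0],[[0,0,0],0],[[0,0,0],0]]' --gripper 50

```text
clock: 6.35
ee_pos: [603.7, 243.7, 172.2]
ee_rot: [[0.227, 0.001, 0.974], [-0.974, 0.0, 0.227], [-0.0, -1.0, 0.001]]
ft_force: [-0.5, -0.3, 0.2]
finger_gap: 0.587
```

Run:
```python
from h import *
s,im=shot('scene','s2'); print(s['ee_pos'],s['ft_force'],s['finger_gap'])
s,im=shot('wrist','w2')
c=cv2.imread('pics/s2.png')[100:270,200:430]; a=cv2.resize(c,None,fx=2,fy=2)
b=cv2.imread('pics/w2.png')[:340,:]
o=np.hstack([a,cv2.resize(b,(340,340))]); cv2.imwrite('pics/c2.png',o)
```

```text
[603.68256851 243.66546337 172.15977336] [-0.49177477 -0.32419726  0.19129385] 0.586899100404594
```

View pics/c2.png

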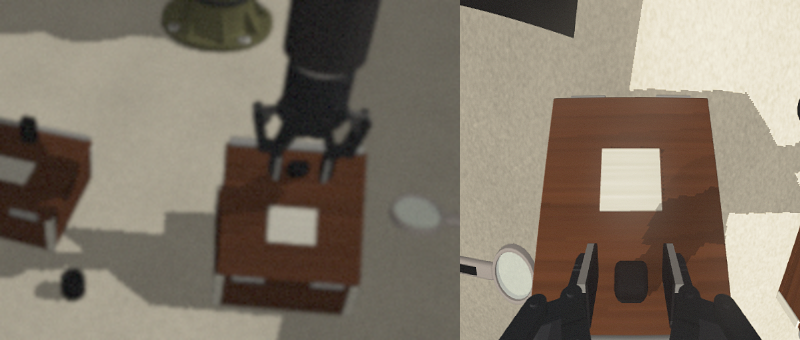

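The lid stands open, with the tab free between the opened fingers. I'll rise clear and watch whether it sinks.

Call:
move_arm --commands '[[[0,-5,0],0],[[0,-12,0],0],[[0,-20,0],0],[[0,-20,0],0],[[0,-20,0],0],[[0,-13,0],0],[[0,0,0],0],[[0,0,0],0]]'

```text
clock: 7.25
ee_pos: [603.4, 243.7, 261.2]
ee_rot: [[0.227, -0.0, 0.974], [-0.974, 0.0, 0.227], [-0.0, -1.0, -0.0]]
ft_force: [-0.7, 0.2, -0.6]
finger_gap: 0.588
```

Run:
```python
from h import *
s,im=shot('wrist','w3'); print(s['clock'],s['ee_pos'])
```

```text
7.25 [603.41868912 243.65424408 261.18368793]
```

Call:
move_arm --commands '[[[0,0,0],0],[[0,0,0],0],[[0,0,0],0],[[0,0,0],0],[[0,0,0],0],[[0,0,0],0],[[0,0,0],0],[[0,0,0],0]]' --gripper 0

```text
clock: 8.1
ee_pos: [603.5, 243.5, 261.6]
ee_rot: [[0.227, -0.0, 0.974], [-0.974, -0.0, 0.227], [0.0, -1.0, -0.0]]
ft_force: [0.3, -0.3, -0.5]
finger_gap: -0.003
```

Call:
move_arm --commands '[[[0,0,0],0],[[0,0,0],0],[[0,0,0],0],[[0,0,0],0],[[0,0,0],0],[[0,0,0],0],[[0,0,0],0],[[0,0,0],0]]'

```text
clock: 8.9
ee_pos: [603.5, 243.5, 261.6]
ee_rot: [[0.227, -0.0, 0.974], [-0.974, -0.0, 0.227], [0.0, -1.0, -0.0]]
ft_force: [-0.4, 0.7, -0.2]
finger_gap: 0.005
```

Run:
```python
from h import *
s,im=shot('wrist','w4'); print(s['clock'],s['ee_pos'],s['finger_gap'],s['ft_force'])
shot('top','t4');shot('scene','s4')
a=cv2.imread('pics/w3.png');b=cv2.imread('pics/w4.png')
cv2.imwrite('pics/c4.png',np.hstack([cv2.resize(a,(400,300)),cv2.resize(b,(400,300))]))
```

```text
8.9 [603.52913265 243.51044334 261.57053979] 0.004571967844368284 [-0.37232332  0.70255259 -0.23640115]
```

View pics/c4.png

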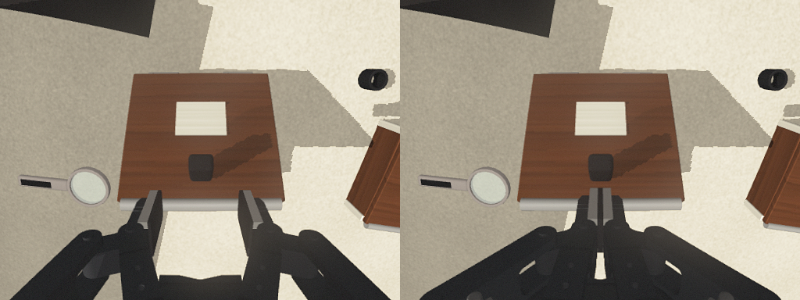

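View pics/t4.png

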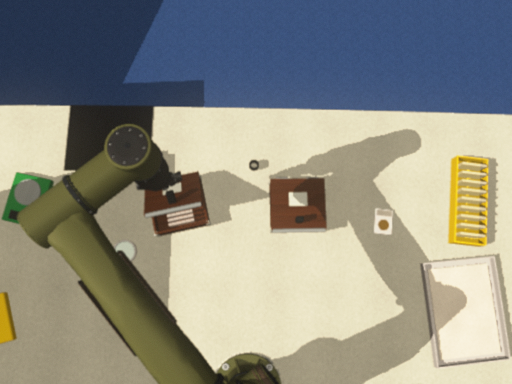

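View pics/w4.png

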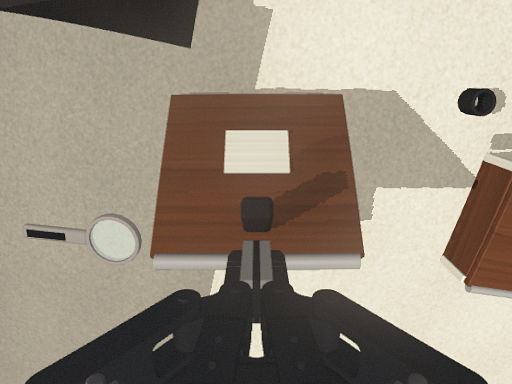

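The two wrist frames, 1.65 s apart, are identical: bar at row ~261, ends at columns 154 and 361. So this lid holds. Next I'll locate the bar.

Run:
```python
from h import *
s=dict(manip.read_state())
h=np.array([672.7,256.5,60]);a=np.radians(12.9);f=np.array([np.cos(a),np.sin(a),0]);l=np.array([-np.sin(a),np.cos(a),0])
for t in (43,45,47):
    t=np.radians(t)
    B=h-f*(172*np.cos(t)-6*np.sin(t))+np.array([0,0,172*np.sin(t)+6*np.cos(t)])
    print(np.degrees(t),B.round(1),proj(s,B+85*l).round(1),proj(s,B-85*l).round(1), "pulltop",proj(s,h-f*(140*np.cos(t)-52*np.sin(t))+np.array([0,0,140*np.sin(t)+52*np.cos(t)])).round(1))
P=wplane(s,[(154,262),(361,260)],186); print(P.round(1),P.mean(0),np.linalg.norm(P[0]-P[1]))
im=cv2.imread('pics/w4.png'); print([ (r,im[r,190:220].mean().round()) for r in range(245,278,2)])
```

```text
43.0 [554.1 229.3 181.7] [156.7 259.1] [361.5 259.7] pulltop [259.9 203.1]
45.0 [558.3 230.3 185.9] [154.6 257.2] [363.7 257.8] pulltop [260.  198.2]
47.0 [562.6 231.3 189.9] [152.5 255. ] [366.  255.6] pulltop [260.1 192.8]
[[534.8 313.1 186. ]
 [574.9 149.  186. ]] [554.82981991 231.05755398 186.        ] 168.93566128392138
[(245, np.float64(78.0)), (247, np.float64(75.0)), (249, np.float64(76.0)), (251, np.float64(77.0)), (253, np.float64(78.0)), (255, np.float64(115.0)), (257, np.float64(143.0)), (259, np.float64(161.0)), (261, np.float64(182.0)), (263, np.float64(186.0)), (265, np.float64(175.0)), (267, np.float64(169.0)), (269, np.float64(156.0)), (271, np.float64(168.0)), (273, np.float64(167.0)), (275, np.float64(169.0)), (277, np.float64(170.0))]
```

Call:
move_arm --commands '[[[0.5,0,-12],0],[[0.6,0,-25],0],[[0.5,0,-12.4],0],[[0,15,0],0],[[0,25,0],0],[[0,14,0],0],[[0,4,0],0],[[0,0,0],0]]'

```text
clock: 9.85
ee_pos: [555.8, 230.5, 203.3]
ee_rot: [[0.227, -0.001, 0.974], [-0.974, -0.001, 0.227], [0.001, -1.0, -0.001]]
ft_force: [-0.2, 0.5, 0.5]
finger_gap: 0.0
```

Run:
```python
from h import *
s,im=shot('wrist','w5'); print(s['clock'],s['ee_pos'],s['finger_gap'],s['ft_force'])
```

```text
9.85 [555.77279626 230.52194439 203.32097282] 0.0003580546163124169 [-0.15357582  0.4636369   0.45504178]
```

View pics/w5.png

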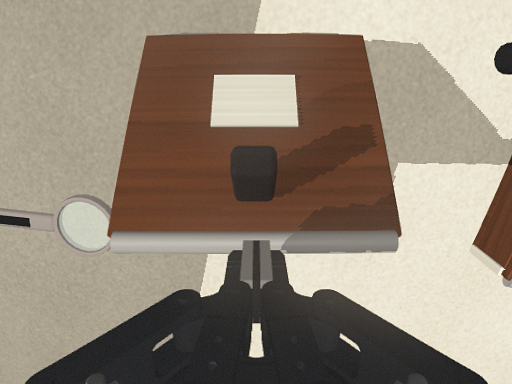

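Run:
```python
from h import *
s=manip.read_state(); R=s['ee_rot'];p=s['ee_pos']
print("TCP px",proj(s,p),"TCP+11z",proj(s,p+R[:,2]*11))
for z in (182,184.5,187):
  P=wplane(s,[(110,243),(398,242)],z); print(z,P.round(1).tolist(),P.mean(0).round(1),np.linalg.norm(P[0]-P[1]).round(1))
```

```text
TCP px [256.22374331 256.08194415] TCP+11z [256.22442716 237.3690581 ]
182 [[531.1, 316.2, 182.0], [571.5, 145.8, 182.0]] [551.3 231.  182. ] 175.1
184.5 [[532.7, 315.2, 184.5], [572.5, 147.4, 184.5]] [552.6 231.3 184.5] 172.5
187 [[534.4, 314.2, 187.0], [573.5, 148.9, 187.0]] [553.9 231.6 187. ] 169.8
```

Call:
move_arm --commands '[[[0,2,-1],0],[[0,2,-1],0],[[0,1,0],0],[[0,0,0],0],[[0,0,0],0]]'

```text
clock: 10.4
ee_pos: [553.8, 230.3, 198.7]
ee_rot: [[0.227, 0.0, 0.974], [-0.974, -0.0, 0.227], [0.0, -1.0, 0.0]]
ft_force: [0.3, 0.4, -0.2]
finger_gap: 0.002
```

Call:
move_arm --commands '[[[0,0.5,0],0],[[0,0.5,0],0],[[0,0,0],0]]'

```text
clock: 10.7
ee_pos: [553.8, 230.3, 197.5]
ee_rot: [[0.227, -0.0, 0.974], [-0.974, -0.0, 0.227], [0.0, -1.0, -0.0]]
ft_force: [-0.5, 0.1, -0.4]
finger_gap: 0.0
```

Call:
move_arm --commands '[[[0,0.5,0],0],[[0,0.5,0],0],[[0,0,0],0]]'

```text
clock: 11.0
ee_pos: [553.8, 230.3, 196.5]
ee_rot: [[0.227, -0.0, 0.974], [-0.974, -0.0, 0.227], [0.0, -1.0, -0.0]]
ft_force: [-0.2, 0.1, 0.1]
finger_gap: -0.0
```

Call:
move_arm --commands '[[[0,0.5,0],0],[[0,0.5,0],0],[[0,0,0],0]]'

```text
clock: 11.3
ee_pos: [553.8, 230.3, 195.5]
ee_rot: [[0.227, -0.0, 0.974], [-0.974, -0.0, 0.227], [0.0, -1.0, -0.0]]
ft_force: [0.4, 0.8, -0.2]
finger_gap: 0.002
```

Call:
move_arm --commands '[[[0,0.5,0],0],[[0,0,0],0]]'

```text
clock: 11.5
ee_pos: [553.8, 230.3, 195.0]
ee_rot: [[0.227, -0.0, 0.974], [-0.974, -0.0, 0.227], [0.0, -1.0, -0.0]]
ft_force: [-0.2, -0.1, -0.1]
finger_gap: -0.0
```

Call:
move_arm --commands '[[[0,0.4,0],0],[[0,0,0],0]]'

```text
clock: 11.7
ee_pos: [553.8, 230.3, 194.7]
ee_rot: [[0.227, -0.0, 0.974], [-0.974, -0.0, 0.227], [0.0, -1.0, -0.0]]
ft_force: [0.9, 0.0, 0.3]
finger_gap: 0.001
```

Call:
move_arm --commands '[[[0,0.4,0],0],[[0,0,0],0]]'

```text
clock: 11.9
ee_pos: [553.8, 230.3, 194.2]
ee_rot: [[0.227, -0.0, 0.974], [-0.974, -0.0, 0.227], [0.0, -1.0, -0.0]]
ft_force: [-0.8, -0.4, -0.8]
finger_gap: 0.002
```

Call:
move_arm --commands '[[[0,0.4,0],0],[[0,0,0],0]]'

```text
clock: 12.1
ee_pos: [553.8, 230.3, 193.8]
ee_rot: [[0.227, -0.0, 0.974], [-0.974, -0.0, 0.227], [0.0, -1.0, -0.0]]
ft_force: [-0.0, 1.0, -0.1]
finger_gap: 0.0
```

Call:
move_arm --commands '[[[0,0.4,0],0],[[0,0,0],0]]'

```text
clock: 12.3
ee_pos: [553.8, 230.3, 193.4]
ee_rot: [[0.227, -0.0, 0.974], [-0.974, -0.0, 0.227], [0.0, -1.0, -0.0]]
ft_force: [0.5, -0.2, 1.1]
finger_gap: -0.003
```

Possibly first contact. I'll go in finer steps.

Call:
move_arm --commands '[[[0,0.2,0],0],[[0,0,0],0]]'

```text
clock: 12.5
ee_pos: [553.8, 230.3, 193.3]
ee_rot: [[0.227, -0.0, 0.974], [-0.974, -0.0, 0.227], [0.0, -1.0, -0.0]]
ft_force: [0.2, -0.5, 0.6]
finger_gap: -0.0
```

Call:
move_arm --commands '[[[0,0.2,0],0],[[0,0,0],0]]'

```text
clock: 12.7
ee_pos: [553.8, 230.3, 193.1]
ee_rot: [[0.227, -0.0, 0.974], [-0.974, -0.0, 0.227], [0.0, -1.0, -0.0]]
ft_force: [0.6, -0.2, -0.2]
finger_gap: 0.002
```

Call:
move_arm --commands '[[[0,0.2,0],0],[[0,0,0],0]]'

```text
clock: 12.9
ee_pos: [553.8, 230.3, 192.8]
ee_rot: [[0.227, -0.0, 0.974], [-0.974, -0.0, 0.227], [0.0, -1.0, -0.0]]
ft_force: [-0.6, 0.2, 0.3]
finger_gap: -0.003
```

Call:
move_arm --commands '[[[0,0.2,0],0],[[0,0,0],0]]'

```text
clock: 13.1
ee_pos: [553.8, 230.3, 192.6]
ee_rot: [[0.227, -0.0, 0.974], [-0.974, -0.0, 0.227], [0.0, -1.0, -0.0]]
ft_force: [-0.2, 0.4, -0.6]
finger_gap: -0.001
```

Call:
move_arm --commands '[[[0,0.2,0],0],[[0,0,0],0]]'

```text
clock: 13.3
ee_pos: [553.8, 230.3, 192.5]
ee_rot: [[0.227, -0.0, 0.974], [-0.974, -0.0, 0.227], [0.0, -1.0, -0.0]]
ft_force: [0.3, 0.4, 0.4]
finger_gap: 0.001
```

Call:
move_arm --commands '[[[0,0.2,0],0],[[0,0.1,0],0],[[0,0,0],0]]'

```text
clock: 13.6
ee_pos: [553.8, 230.3, 192.2]
ee_rot: [[0.227, -0.0, 0.974], [-0.974, -0.0, 0.227], [0.0, -1.0, -0.0]]
ft_force: [0.5, -0.2, 0.6]
finger_gap: 0.006
```

Call:
move_arm --commands '[[[0,0.2,0],0],[[0,0,0],0]]'

```text
clock: 13.8
ee_pos: [553.8, 230.3, 192.0]
ee_rot: [[0.227, -0.0, 0.974], [-0.974, -0.0, 0.227], [0.0, -1.0, -0.0]]
ft_force: [-0.4, 0.2, -0.5]
finger_gap: -0.001
```

Call:
move_arm --commands '[[[0,0.2,0],0],[[0,0,0],0]]'

```text
clock: 14.0
ee_pos: [553.8, 230.2, 191.8]
ee_rot: [[0.227, -0.0, 0.974], [-0.974, -0.0, 0.227], [0.0, -1.0, -0.0]]
ft_force: [-0.5, 0.6, 1.0]
finger_gap: 0.001
```

Call:
move_arm --commands '[[[0,0.2,0],0],[[0,0,0],0]]'

```text
clock: 14.2
ee_pos: [553.8, 230.3, 191.6]
ee_rot: [[0.227, -0.0, 0.974], [-0.974, -0.0, 0.227], [0.0, -1.0, -0.0]]
ft_force: [0.2, -1.4, -0.1]
finger_gap: 0.002
```

Call:
move_arm --commands '[[[0,0.2,0],0],[[0,0,0],0]]'

```text
clock: 14.4
ee_pos: [553.8, 230.3, 191.4]
ee_rot: [[0.227, -0.0, 0.974], [-0.974, -0.0, 0.227], [0.0, -1.0, -0.0]]
ft_force: [-0.3, 0.8, -0.3]
finger_gap: -0.001
```

Run:
```python
from h import *
s,im=shot('wrist','w6'); print(s['clock'],s['ee_pos'],s['ft_force'])
a=cv2.imread('pics/w6.png')[200:290,180:340]; cv2.imwrite('pics/w6z.png',cv2.resize(a,None,fx=5,fy=5,interpolation=cv2.INTER_CUBIC))
```

```text
14.4 [553.80075598 230.25978849 191.3508214 ] [-0.32700895  0.75230888 -0.29281987]
```

View pics/w6z.png

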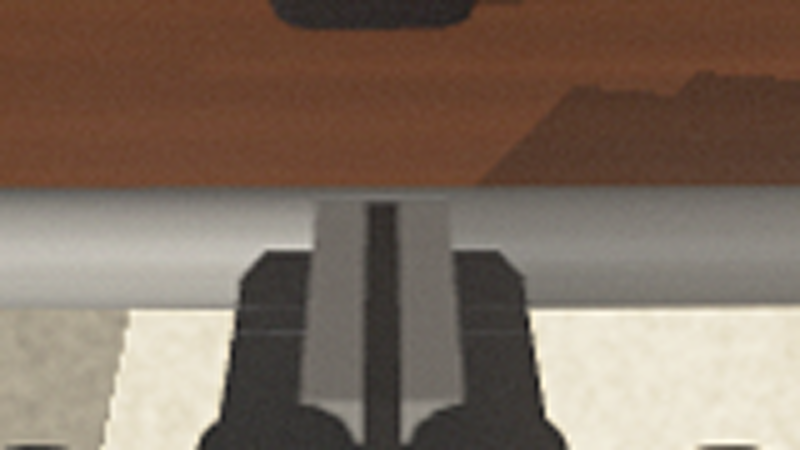

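Call:
move_arm --commands '[[[0,0,1],0],[[0,0.2,1],0],[[0,0,0],0]]'

```text
clock: 14.75
ee_pos: [555.9, 230.7, 191.1]
ee_rot: [[0.227, -0.0, 0.974], [-0.974, -0.0, 0.227], [0.0, -1.0, -0.0]]
ft_force: [-0.4, 0.6, -0.5]
finger_gap: 0.001
```

Call:
move_arm --commands '[[[0,0.2,0],0],[[0,0,0],0]]'

```text
clock: 14.95
ee_pos: [555.7, 230.7, 190.9]
ee_rot: [[0.227, -0.0, 0.974], [-0.974, -0.0, 0.227], [0.0, -1.0, -0.0]]
ft_force: [0.1, 0.1, 0.3]
finger_gap: 0.002
```

Call:
move_arm --commands '[[[0,0.2,0],0],[[0,0,0],0]]'

```text
clock: 15.15
ee_pos: [555.7, 230.7, 190.8]
ee_rot: [[0.227, -0.0, 0.974], [-0.974, -0.0, 0.227], [0.0, -1.0, -0.0]]
ft_force: [-0.2, 0.6, 0.1]
finger_gap: 0.0
```

Call:
move_arm --commands '[[[0,0.2,0],0],[[0,0,0],0]]'

```text
clock: 15.35
ee_pos: [555.8, 230.7, 190.6]
ee_rot: [[0.227, -0.0, 0.974], [-0.974, -0.0, 0.227], [0.0, -1.0, -0.0]]
ft_force: [0.0, 0.6, -0.1]
finger_gap: -0.005
```

Call:
move_arm --commands '[[[0,0.2,0],0],[[0,0,0],0]]'

```text
clock: 15.55
ee_pos: [555.8, 230.7, 190.3]
ee_rot: [[0.227, -0.0, 0.974], [-0.974, -0.0, 0.227], [0.0, -1.0, -0.0]]
ft_force: [0.2, -0.2, -0.5]
finger_gap: 0.001
```

Call:
move_arm --commands '[[[0,0.2,0],0],[[0,0,0],0]]'

```text
clock: 15.75
ee_pos: [555.8, 230.7, 190.2]
ee_rot: [[0.227, -0.0, 0.974], [-0.974, -0.0, 0.227], [0.0, -1.0, -0.0]]
ft_force: [1.0, 0.1, 0.2]
finger_gap: 0.001
```

Call:
move_arm --commands '[[[0,0.2,0],0],[[0,0,0],0]]'

```text
clock: 15.95
ee_pos: [555.7, 230.7, 189.9]
ee_rot: [[0.227, -0.0, 0.974], [-0.974, -0.0, 0.227], [0.0, -1.0, -0.0]]
ft_force: [-0.6, 0.4, -0.0]
finger_gap: 0.002
```

Call:
move_arm --commands '[[[0,0.2,0],0],[[0,0,0],0]]'

```text
clock: 16.15
ee_pos: [555.8, 230.7, 189.8]
ee_rot: [[0.227, -0.0, 0.974], [-0.974, -0.0, 0.227], [0.0, -1.0, -0.0]]
ft_force: [0.6, -0.2, 0.2]
finger_gap: -0.001
```

Call:
move_arm --commands '[[[0,0.2,0],0],[[0,0,0],0]]'

```text
clock: 16.35
ee_pos: [555.8, 230.7, 189.5]
ee_rot: [[0.227, -0.0, 0.974], [-0.974, -0.0, 0.227], [0.0, -1.0, -0.0]]
ft_force: [0.1, 0.3, -0.1]
finger_gap: 0.001
```

Call:
move_arm --commands '[[[0,0.2,0],0],[[0,0,0],0]]'

```text
clock: 16.55
ee_pos: [555.8, 230.7, 189.4]
ee_rot: [[0.227, -0.0, 0.974], [-0.974, -0.0, 0.227], [0.0, -1.0, -0.0]]
ft_force: [0.8, -0.1, 0.0]
finger_gap: 0.003
```

Call:
move_arm --commands '[[[0,0.2,0],0],[[0,0,0],0]]'

```text
clock: 16.75
ee_pos: [555.7, 230.7, 189.2]
ee_rot: [[0.227, -0.0, 0.974], [-0.974, -0.0, 0.227], [0.0, -1.0, -0.0]]
ft_force: [-0.7, -0.5, 0.3]
finger_gap: 0.002
```

Call:
move_arm --commands '[[[0,0.2,0],0],[[0,0,0],0]]'

```text
clock: 16.95
ee_pos: [555.7, 230.7, 188.9]
ee_rot: [[0.227, -0.0, 0.974], [-0.974, -0.0, 0.227], [0.0, -1.0, -0.0]]
ft_force: [0.1, -0.8, 0.5]
finger_gap: -0.001
```

Call:
move_arm --commands '[[[0,0.2,0],0],[[0,0,0],0]]'

```text
clock: 17.15
ee_pos: [555.8, 230.7, 188.7]
ee_rot: [[0.227, -0.0, 0.974], [-0.974, -0.0, 0.227], [0.0, -1.0, -0.0]]
ft_force: [0.2, -0.2, -0.8]
finger_gap: -0.003
```

Run:
```python
from h import *
s,im=shot('wrist','w7'); print(s['clock'],s['ee_pos'],s['ft_force'])
# bar: bright metal band profile at cols 140..200 for w5,w6,w7
for f in ('w5','w6','w7'):
    g=cv2.cvtColor(cv2.imread(f'pics/{f}.png'),cv2.COLOR_BGR2HSV)[:,:,1]
    print(f,[(r,int(np.median(g[r,150:200]))) for r in range(226,272,2)])
    r=g[244]; print([int(x) for x in r[90:125]],[int(x) for x in r[385:420]])
```

```text
17.15 [555.75197475 230.71220467 188.7293479 ] [ 0.22012525 -0.23481046 -0.79020804]
w5 [(226, 142), (228, 143), (230, 147), (232, 17), (234, 19), (236, 18), (238, 18), (240, 16), (242, 16), (244, 16), (246, 18), (248, 18), (250, 20), (252, 17), (254, 42), (256, 41), (258, 41), (260, 41), (262, 41), (264, 42), (266, 41), (268, 41), (270, 41)]
[20, 22, 18, 18, 18, 20, 19, 20, 20, 21, 21, 20, 22, 17, 18, 20, 16, 31, 34, 31, 22, 18, 17, 16, 17, 18, 20, 18, 18, 18, 16, 17, 17, 20, 20] [20, 19, 24, 23, 20, 20, 20, 24, 21, 19, 21, 21, 20, 37, 32, 28, 24, 25, 25, 29, 31, 26, 26, 27, 28, 31, 30, 31, 32, 28, 23, 25, 26, 26, 25]
w6 [(226, 142), (228, 144), (230, 144), (232, 144), (234, 146), (236, 143), (238, 13), (240, 18), (242, 19), (244, 19), (246, 18), (248, 17), (250, 16), (252, 17), (254, 18), (256, 17), (258, 19), (260, 17), (262, 42), (264, 41), (266, 41), (268, 41), (270, 41)]
[21, 21, 21, 21, 21, 20, 20, 18, 18, 20, 48, 28, 17, 15, 20, 18, 17, 15, 15, 18, 15, 18, 15, 18, 18, 15, 19, 17, 17, 17, 17, 15, 16, 17, 15] [18, 21, 18, 21, 23, 21, 23, 21, 21, 19, 23, 19, 21, 25, 23, 19, 19, 23, 19, 23, 21, 21, 22, 37, 31, 28, 29, 24, 23, 27, 26, 31, 28, 25, 25]
w7 [(226, 146), (228, 146), (230, 143), (232, 146), (234, 145), (236, 145), (238, 145), (240, 146), (242, 124), (244, 19), (246, 19), (248, 17), (250, 18), (252, 17), (254, 16), (256, 16), (258, 17), (260, 18), (262, 18), (264, 16), (266, 20), (268, 41), (270, 41)]
[18, 18, 18, 17, 19, 21, 58, 168, 162, 155, 165, 131, 13, 17, 15, 19, 18, 16, 20, 18, 16, 18, 20, 20, 16, 16, 15, 18, 11, 16, 13, 11, 16, 22, 14] [24, 20, 25, 23, 19, 22, 20, 27, 27, 20, 23, 18, 22, 22, 20, 20, 20, 18, 20, 18, 18, 18, 18, 135, 117, 127, 121, 84, 51, 22, 26, 25, 24, 25, 24]
```

Run:
```python
from h import *
R=manip.read_state()['ee_rot']
obs=[([603.53,243.51,261.57],(257,262)),([555.77,230.52,203.32],(254,242.4)),([553.8,230.26,191.35],(254,249.3)),([555.75,230.71,188.73],(254,254.8))]
n=R[:,0]; A=[];b=[]
for p,uv in obs:
    s=dict(ee_pos=np.array(p),ee_rot=R); o,d=wray(s,uv); d=d[0]
    m=np.cross(d,n); m/=np.linalg.norm(m); A.append(m@np.c_[R[:,2],[0,0,1]]); b.append(m@(o-np.array([555,230.6,0])))
A=np.array(A);b=np.array(b)
print(np.linalg.lstsq(A,b,rcond=None)[0], "rel to (555,230.6): tool z offset, height")
x=np.linalg.lstsq(A,b,rcond=None)[0]; print(A@x-b)
for p,l,r,row in [(obs[1][0],109.5,397.5,242.4),(obs[2][0],101,407.5,249.3)]:
    s=dict(ee_pos=np.array(p),ee_rot=R)
    for z in (176,180,184,188):
        P=wplane(s,[(l,row),(r,row)],z); print(z,np.linalg.norm(P[0]-P[1]).round(1),end=' ')
    print()
```

```text
[ -1.69501753 183.58419641] rel to (555,230.6): tool z offset, height
[-0.1276214  -0.10835157  0.07887773  0.15699342]
176 180.4 180 176.2 184 171.9 188 167.7 
176 180.6 180 176.1 184 171.5 188 166.9
```

Call:
move_arm --commands '[[[0,0.2,0],0],[[0,0,0],0]]'

```text
clock: 17.4
ee_pos: [555.8, 230.7, 188.6]
ee_rot: [[0.227, -0.0, 0.974], [-0.974, -0.0, 0.227], [0.0, -1.0, -0.0]]
ft_force: [1.2, -0.6, 0.7]
finger_gap: -0.0
```

Call:
move_arm --commands '[[[0,0.2,0],0],[[0,0,0],0]]'

```text
clock: 17.6
ee_pos: [555.8, 230.7, 188.4]
ee_rot: [[0.227, -0.0, 0.974], [-0.974, -0.0, 0.227], [0.0, -1.0, -0.0]]
ft_force: [-0.7, 0.2, 0.3]
finger_gap: -0.002
```

Call:
move_arm --commands '[[[0,0.2,0],0],[[0,0,0],0]]'

```text
clock: 17.8
ee_pos: [555.7, 230.7, 188.1]
ee_rot: [[0.227, -0.0, 0.974], [-0.974, -0.0, 0.227], [0.0, -1.0, -0.0]]
ft_force: [-0.2, 0.8, 0.2]
finger_gap: -0.002
```

Call:
move_arm --commands '[[[0,0.2,0],0],[[0,0,0],0]]'

```text
clock: 18.0
ee_pos: [555.8, 230.7, 188.0]
ee_rot: [[0.227, -0.0, 0.974], [-0.974, -0.0, 0.227], [0.0, -1.0, -0.0]]
ft_force: [0.5, -0.5, -0.6]
finger_gap: -0.001
```

Call:
move_arm --commands '[[[0,0.2,0],0],[[0,0,0],0]]'

```text
clock: 18.2
ee_pos: [555.8, 230.7, 187.8]
ee_rot: [[0.227, 0.0, 0.974], [-0.974, -0.0, 0.227], [0.0, -1.0, -0.0]]
ft_force: [-0.6, -0.6, 0.4]
finger_gap: 0.0
```

Call:
move_arm --commands '[[[0,0.2,0],0],[[0,0,0],0]]'

```text
clock: 18.4
ee_pos: [555.7, 230.7, 187.5]
ee_rot: [[0.227, -0.0, 0.974], [-0.974, -0.0, 0.227], [0.0, -1.0, -0.0]]
ft_force: [0.9, 0.3, 0.1]
finger_gap: -0.001
```

Run:
```python
from h import *
s,im=shot('scene','s8'); shot('wrist','w8')
a=cv2.resize(cv2.imread('pics/s8.png')[130:230,290:400],(440,400),interpolation=cv2.INTER_CUBIC)
b=cv2.resize(cv2.imread('pics/w8.png')[210:290,210:290],(360,400),interpolation=cv2.INTER_CUBIC)
cv2.imwrite('pics/c8.png',np.hstack([a,b]))
```

```text
(no output)
```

View pics/c8.png

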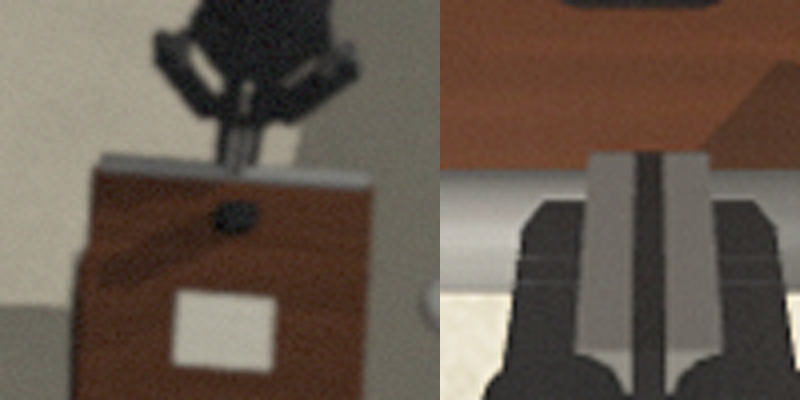

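The fingertips are over the middle of the bar but not yet touching, so I'll continue down.

Call:
move_arm --commands '[[[0,0.2,0],0],[[0,0,0],0]]'

```text
clock: 18.7
ee_pos: [555.8, 230.7, 187.3]
ee_rot: [[0.227, -0.0, 0.974], [-0.974, -0.0, 0.227], [0.0, -1.0, -0.0]]
ft_force: [-0.8, -0.2, -0.6]
finger_gap: 0.0
```

Call:
move_arm --commands '[[[0,0.2,0],0],[[0,0,0],0]]'

```text
clock: 18.9
ee_pos: [555.8, 230.7, 187.1]
ee_rot: [[0.227, -0.0, 0.974], [-0.974, -0.0, 0.227], [0.0, -1.0, -0.0]]
ft_force: [0.2, 0.2, -0.1]
finger_gap: -0.0
```

Call:
move_arm --commands '[[[0,0.2,0],0],[[0,0,0],0]]'

```text
clock: 19.1
ee_pos: [555.7, 230.7, 186.9]
ee_rot: [[0.227, -0.0, 0.974], [-0.974, -0.0, 0.227], [0.0, -1.0, -0.0]]
ft_force: [-0.1, -0.2, 0.0]
finger_gap: -0.0
```

Call:
move_arm --commands '[[[0,0.2,0],0],[[0,0,0],0]]'

```text
clock: 19.3
ee_pos: [555.8, 230.7, 186.8]
ee_rot: [[0.227, -0.0, 0.974], [-0.974, -0.0, 0.227], [0.0, -1.0, -0.0]]
ft_force: [-0.7, 1.0, 0.4]
finger_gap: 0.003
```

Call:
move_arm --commands '[[[0,0.2,0],0],[[0,0,0],0]]'

```text
clock: 19.5
ee_pos: [555.8, 230.7, 186.6]
ee_rot: [[0.227, -0.0, 0.974], [-0.974, -0.0, 0.227], [0.0, -1.0, -0.0]]
ft_force: [-0.0, 0.0, -0.1]
finger_gap: -0.002
```

Call:
move_arm --commands '[[[0,0.2,0],0],[[0,0,0],0]]'

```text
clock: 19.7
ee_pos: [555.8, 230.7, 186.4]
ee_rot: [[0.227, 0.0, 0.974], [-0.974, -0.0, 0.227], [0.0, -1.0, 0.0]]
ft_force: [0.6, 0.1, 0.2]
finger_gap: 0.002
```

Call:
move_arm --commands '[[[0,0.2,0],0],[[0,0,0],0]]'

```text
clock: 19.9
ee_pos: [555.8, 230.7, 186.4]
ee_rot: [[0.227, 0.0, 0.974], [-0.974, -0.0, 0.227], [0.0, -1.0, 0.0]]
ft_force: [-0.2, 0.1, 0.8]
finger_gap: 0.001
```

Call:
move_arm --commands '[[[0,0.1,0],0],[[0,0,0],0]]'

```text
clock: 20.1
ee_pos: [555.8, 230.7, 186.4]
ee_rot: [[0.227, 0.0, 0.974], [-0.974, 0.0, 0.227], [0.0, -1.0, 0.0]]
ft_force: [-1.0, -0.1, 1.7]
finger_gap: -0.002
```

Call:
move_arm --commands '[[[0,0.1,0],0],[[0,0,0],0]]'

```text
clock: 20.3
ee_pos: [555.8, 230.7, 186.3]
ee_rot: [[0.227, 0.0, 0.974], [-0.974, 0.0, 0.227], [0.0, -1.0, 0.0]]
ft_force: [-0.5, 0.1, 3.2]
finger_gap: -0.001
```

Call:
move_arm --commands '[[[0,0.15,0],0],[[0,0,0],0]]'

```text
clock: 20.5
ee_pos: [555.8, 230.7, 186.3]
ee_rot: [[0.227, 0.0, 0.974], [-0.974, 0.0, 0.227], [0.0, -1.0, 0.0]]
ft_force: [-0.4, 0.0, 4.8]
finger_gap: -0.001
```

Call:
move_arm --commands '[[[0,0,0],0]]'

```text
clock: 20.6
ee_pos: [555.8, 230.7, 186.3]
ee_rot: [[0.227, 0.0, 0.974], [-0.974, 0.0, 0.227], [0.0, -1.0, 0.0]]
ft_force: [-1.3, -0.8, 4.3]
finger_gap: -0.0
```

Call:
move_arm --commands '[[[0,0,0],0],[[0,0,0],0],[[0,0,0],0]]'

```text
clock: 20.9
ee_pos: [555.8, 230.7, 186.3]
ee_rot: [[0.227, 0.0, 0.974], [-0.974, 0.0, 0.227], [0.0, -1.0, 0.0]]
ft_force: [-2.7, -0.4, 3.9]
finger_gap: 0.005
```

Call:
move_arm --commands '[[[0,0,0],0],[[0,0,0],0],[[0,0,0],0]]'

```text
clock: 21.2
ee_pos: [555.8, 230.7, 186.2]
ee_rot: [[0.227, 0.0, 0.974], [-0.974, -0.0, 0.227], [0.0, -1.0, 0.0]]
ft_force: [-1.7, -0.2, 5.7]
finger_gap: -0.003
```

Call:
move_arm --commands '[[[0,0,0],0],[[0,0,0],0],[[0,0,0],0]]'

```text
clock: 21.5
ee_pos: [555.8, 230.7, 186.3]
ee_rot: [[0.227, 0.0, 0.974], [-0.974, 0.0, 0.227], [0.0, -1.0, 0.0]]
ft_force: [-2.0, 0.1, 5.9]
finger_gap: -0.002
```

The bar stayed firm under 4–6 N for 1.1 s, with z unchanged. Lifting off.

Call:
move_arm --commands '[[[0,-2,0],0],[[0,-6,0],0],[[0,-15,0],0],[[0,-25,0],0],[[0,-30,0],0],[[0,-20,0],0],[[0,0,0],0]]'

```text
clock: 22.2
ee_pos: [556.9, 230.9, 289.0]
ee_rot: [[0.227, 0.006, 0.974], [-0.974, 0.003, 0.227], [-0.002, -1.0, 0.007]]
ft_force: [0.3, -0.2, 0.5]
finger_gap: -0.002
```

Run:
```python
from h import *
s,im=shot('wrist','w9'); print(s['clock'],s['ee_pos'],s['ft_force'])
shot('top','t9')
a=cv2.imread('pics/t9.png')
for f in('w9',):pass
R=s['ee_rot'];h=np.array([672.7,256.5,60]);a=np.radians(12.9);f=np.array([np.cos(a),np.sin(a),0])
for t in (41,43,45):
    t=np.radians(t); print(np.degrees(t),proj(s,h-f*(172*np.cos(t)-6*np.sin(t))+np.array([0,0,172*np.sin(t)+6*np.cos(t)])).round(1), "pulltop",proj(s,h-f*(140*np.cos(t)-52*np.sin(t))+np.array([0,0,140*np.sin(t)+52*np.cos(t)])).round(1))
```

```text
22.2 [556.85648057 230.85219787 288.95743516] [ 0.32008676 -0.19759604  0.50375545]
41.0 [257.3 197.3] pulltop [257.6 137.2]
43.0 [257.3 194.4] pulltop [257.7 131.7]
45.0 [257.3 191.2] pulltop [257.7 125.8]
```

View pics/w9.png

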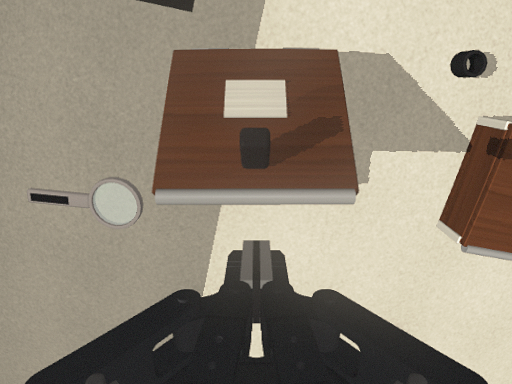

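View pics/t9.png

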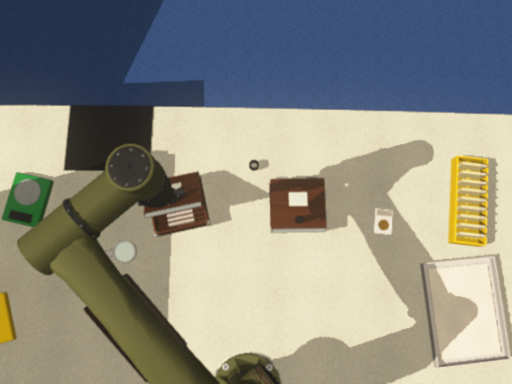

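The lid still stands after the press: the bar is at row 196, which is about 42°. The other case is shut, and the magnifier, loupe and slab haven't moved. One last check that it stays put.

Call:
move_arm --commands '[[[0,0,0],0],[[0,0,0],0],[[0,0,0],0],[[0,0,0],0],[[0,0,0],0],[[0,0,0],0],[[0,0,0],0],[[0,0,0],0]]'

```text
clock: 23.1
ee_pos: [555.8, 230.7, 283.9]
ee_rot: [[0.227, 0.0, 0.974], [-0.974, -0.0, 0.227], [0.0, -1.0, 0.0]]
ft_force: [0.0, -0.4, -0.6]
finger_gap: -0.0
```

Call:
move_arm --commands '[[[0,0,0],0],[[0,0,0],0],[[0,0,0],0],[[0,0,0],0],[[0,0,0],0],[[0,0,0],0],[[0,0,0],0],[[0,0,0],0]]'

```text
clock: 23.9
ee_pos: [555.8, 230.7, 283.8]
ee_rot: [[0.227, -0.0, 0.974], [-0.974, -0.0, 0.227], [0.0, -1.0, -0.0]]
ft_force: [0.8, -0.4, 0.3]
finger_gap: 0.002
```

Run:
```python
from h import *
s,im=shot('wrist','w10'); print(s['clock'],s['ee_pos'],s['ft_force'])
for f in('w9','w10'):
    g=cv2.cvtColor(cv2.imread(f'pics/{f}.png'),cv2.COLOR_BGR2HSV)[:,170:230,1]
    m=np.median(g,axis=1); print(f,[(r,int(m[r])) for r in range(184,210,1)])
shot('top','t10')
a=cv2.imread('pics/top0.png').astype(int);b=cv2.imread('pics/t10.png').astype(int)
for n,(x0,x1,y0,y1) in dict(loupe=(244,266,154,174),slab=(372,398,205,238),mag=(117,134,243,258),case2=(268,328,176,234)).items():
    print(n,np.abs(a-b)[y0:y1,x0:x1].mean().round(1))
```

```text
23.9 [555.76710187 230.71470271 283.82069494] [ 0.79860181 -0.3584526   0.32082302]
w9 [(184, 129), (185, 128), (186, 130), (187, 134), (188, 99), (189, 29), (190, 20), (191, 22), (192, 21), (193, 18), (194, 19), (195, 18), (196, 17), (197, 17), (198, 18), (199, 19), (200, 20), (201, 19), (202, 20), (203, 19), (204, 29), (205, 41), (206, 41), (207, 41), (208, 41), (209, 40)]
w10 [(184, 128), (185, 129), (186, 132), (187, 135), (188, 76), (189, 25), (190, 19), (191, 20), (192, 20), (193, 18), (194, 19), (195, 18), (196, 17), (197, 18), (198, 19), (199, 19), (200, 19), (201, 19), (202, 20), (203, 19), (204, 23), (205, 39), (206, 41), (207, 41), (208, 42), (209, 41)]
loupe 8.9
slab 35.8
mag 9.5
case2 8.5
```

Run:
```python
from h import *
s=manip.read_state()
h=np.array([672.7,256.5,60]);a=np.radians(12.9);f=np.array([np.cos(a),np.sin(a),0])
for t in (40,42,44,46):
    t=np.radians(t); print(np.degrees(t).round(),proj(s,h-f*(172*np.cos(t)-6*np.sin(t))+np.array([0,0,172*np.sin(t)+6*np.cos(t)])).round(1))
A=[cv2.resize(cv2.imread(f'pics/{n}.png')[140:260,80:410],None,fx=2.4,fy=2.4) for n in('top0','t10')]
cv2.imwrite('pics/cmp.png',np.vstack(A))
```

```text
40.0 [257.2 198.6]
42.0 [257.2 195.9]
44.0 [257.3 192.8]
46.0 [257.3 189.4]
```

View pics/cmp.png

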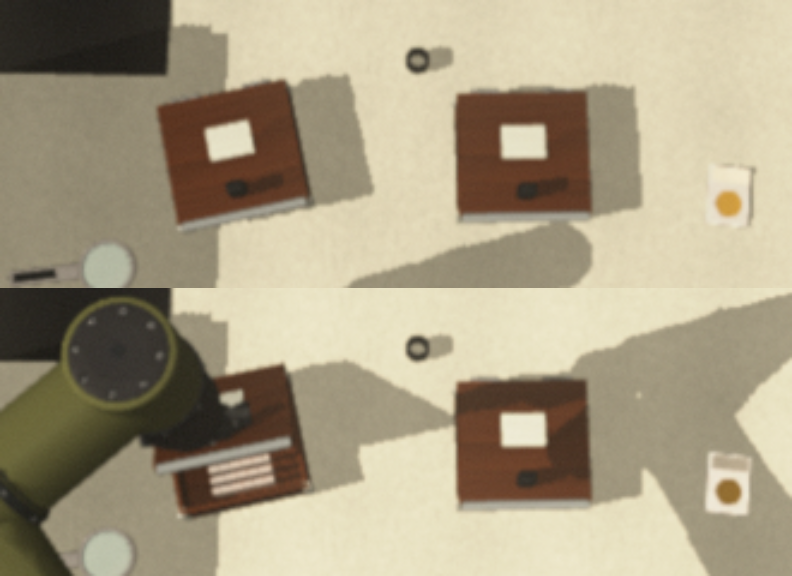

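In the before/after comparison, everything is where it started. The slab is only in the arm's shadow, and the second case is shut. The lid stands at about 42° and isn't moving. Handing in.

```bash
python3 -c "
from bench import manip
print(manip.close_job(), manip.read_state()['clock'])"
```

```text
the job is handed in; nothing more can be done
the job is handed in; nothing more can be done
```

I found the lid that holds: it is on the left-hand case (the +y one, at y ≈ +225 mm). It is standing open, and I handed the job in at about 24 s.

- **Lift:** I gripped the black pull and raised the lid. It felt stiff, about 18–20 N at the wrist. After I let go, it had not moved in wrist views 1.65 s apart, about 3 s after release.
- **Press:** With the fingers closed I pressed on the middle of the bar for about 1.1 s. The readings were between 3.9 and 5.9 N, and the fingertip height stayed within 0.1 mm.
- **Final checks:** The lid was unchanged 1.7 s after I backed off. The other case is shut and I never touched it, because the first lid I tried held. The loupe, slab and magnifier are where they were; the slab's pixels differed only because the arm's shadow fell on it.
- **Disagreement:** I lifted for 45°, but the fingers met the bar about 5 mm lower than the images suggested. The contact height and the final wrist view both put the lid at about 42°. I judged that to be "about 45°" and did not grip it again.

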